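# Latch the board tester and screw up its contact bed

### The job

The circuit-board tester on the bench stands open. Press its clear lid down until the sprung hook at the lid's front snaps shut over the steel bar, and only then turn the three-armed knob under the base's front edge, counter-clockwise as seen from above, all the way to its stop so that the contact bed is fully raised. Leave the lid latched and do not shift the spool, screwdriver, spray can or parts bin standing around.

Things in the scene. Friction and masses are not known exactly. Their poses are not given: they have to be found in the camera images.
- fixture: Circuit-board tester, fixed to the bench: aluminium base plate 220 (x) by 240 (y) by 12 mm on four legs, the plate 52 to 64 mm above the bench. Origin on the bench under the plate's centre; -x is its front (towards the robot), +y its left seen from the robot, z up. A green board already lies under the lid. With the lid shut nothing on it is higher than 110 mm.
- front_edge (a point): Middle of the top of the plate's front edge: x = -110 mm, y = 0, z = 64 mm in the tester's frame. The knob's arms stick out from under this edge.
- keeper: Steel bar the hook snaps over: 7 mm thick, 50 mm long along the tester's y, on two small posts. Origin at its centre: x = -67.5 mm, y = 0, z = 92.5 mm in the tester's frame.
- lid (a joint): Clear lid, aluminium frame, 145 (x) by 176 mm, 10 mm thick, rear hinge line along y at x = +95, z = 88 mm in the tester's frame. Rad: 0 = shut, level (hard stop), grows as the front rises; starts 0.35 to 0.6. Stays where left. Takes 1 to 2 N to press at the pad, up to 10 N below 0.13 rad as the gate yields; let go before the gate flicks shut, it is not hooked. Hooked, it has some 0.04 rad of play.
- lid_pad (a point): Centre of the top of the black rubber press pad, 28 mm across, in the middle of the lid near its front: 122 mm from the hinge line and 12 mm above the lid's underside, in whose plane the hinge line lies. Its axes are the lid's, equal to the tester's when the lid is shut. The lid turns about the hinge, so the pad moves on an arc.
- snap_hook (a point): Middle of the steel snap hook at the lid's front edge, 160 mm from the hinge line: an upside-down U of 5 mm rod, 23 mm wide, 35 mm tall, mouth down, closed by the gate.
- gate (a joint): Sprung gate of the hook, a 15 mm rod across its mouth, hinged at its rear leg. Rad: 0 = shut, up to 0.95 as the bar pushes it inwards; its spring flicks it shut once the bar has passed, when the lid is at about 0.02 rad, so press it to its stop. Also reads 0 while the lid is open.
- knob (a joint): Knob hung under the plate on an upright axis at x = -90 mm, y = 0 in the tester's frame, 20 mm behind the front edge. Rad, grows counter-clockwise seen from above: 2.6 = hard stop, bed raised; starts 0 to 0.5. Stays where left. Friction 0.12 N m, 2 to 4 N at an arm. At q arm a points 0.61 - q rad to the left (+y) of straight out of the front; arm b 2.09 rad further left, arm c 4.19.
- knob_hub (a point): Point on the knob's axis, 33 mm above the bench, at the height of its arms. Hub 38 mm across. Three straight steel arms 14 mm thick, 120 degrees apart, with ball ends. They reach up to 66 mm out of the front edge and can be pushed to the tester's -y by fingertips lowered before the edge. One arm takes the knob only part of the way; the next one, coming out on the left, must finish.
- ball_a (a point): Centre of the 22 mm black ball on the end of arm a, 75 mm from the knob's axis; the arm in front at the start.
- ball_b (a point): Centre of the 22 mm black ball on arm b, 75 mm from the axis; it comes out on the tester's left (+y) as arm a leaves to the right.
- ball_c (a point): Centre of the 22 mm black ball on arm c, 75 mm from the axis; not needed.
- spool_mid (a point): Bystander: steel-coloured solder spool standing upright, 54 mm across, 49 mm high; the point is its centre.
- spray_mid (a point): Bystander: spray can with blue band, 52 mm across, 170 mm high, upright; the point is its centre.
- bin_mid (a point): Bystander: open grey parts bin 100 by 70 by 40 mm; the point is its centre.
- driver_grip (a point): Bystander: black-handled screwdriver lying on the bench; the point is in its handle.

How it is judged (in metres and radians):
On the way, in this order (a step that is already met when the one before it is completed fails the run):
1. the lid is down with the hook's gate shut over the bar (value of joint lid below 0.07 rad and value of joint gate below 0.15 rad), for 0.2 s.
2. the knob is turned up to its stop (value of joint knob above 2.47 rad), for 0.2 s.
At the end, for the whole second after the job is handed in: The lid is latched (within 0.07 rad of shut, the gate within 0.15 rad of shut) and the knob stands within 0.13 rad of its stop (all of step 1 and value of joint knob above 2.47 rad); the robot touches nothing.
It fails at once if the knob is turned past 1.0 rad while the lid is not down (value of joint knob above 1 rad and value of joint lid above 0.1 rad).
It fails at once if the solder spool is moved more than 3 cm (distance of spool_mid from where it was at the start of the episode above 0.03 m).
It fails at once if the spray can is moved more than 3 cm (distance of spray_mid from where it was at the start of the episode above 0.03 m).
It fails at once if the parts bin is moved more than 3 cm (distance of bin_mid from where it was at the start of the episode above 0.03 m).
It fails at once if the screwdriver is moved more than 3 cm (distance of driver_grip from where it was at the start of the episode above 0.03 m).
It also fails if it takes over 59 s, if anything falls off the work surface, if the arm or the gripper's body presses on something with over 40 N, if the wrist force passes 120 N, or if a joint passes its speed limit or range.

### The arm

A 7-joint arm with a two-finger parallel gripper is mounted at the origin on the work surface. World frame = base frame: x ahead of the robot, y to its left, z up, the work surface at z = 0. Lengths are in mm, angles in rad, forces in N, time in s.
With the tool pointing down it reaches from about 425 to 875 mm from the base axis. Payload 4.7 kg.
Tool frame: the origin (TCP) lies midway between the tips of the shut fingers; the grasp point (between the pads) lies 19 mm behind it; z points along the fingers, y is the direction in which the jaws open and shut (so a half turn about z gives the same grasp; the last joint's range is limited). The gripper opens to 85 mm and grips with 20 to 120 N. Pads are 22 mm wide; open, the fingers measure 114 mm over their backs; the gripper's body (76 mm by 85 mm) begins 54 mm behind the grasp point. The pads swing forward as they close: fully open they stand 13 mm farther back than shut.
Start: joints at [-1.247, 0.321, -0.07, 1.45, 0.023, 1.371, -0.057], TCP at [198.191, 619.068, 231.349] pointing down, gripper open.
Joint ranges: [-2.86, 2.86], [-0.3, 2.09], [-1.38, 1.24], [0.06, 2.45], [-1.56, 4.7], [0.09, 2.05], [-2.69, 2.69]. Speed limits (rad/s): [2.57, 2.57, 3.14, 3.14, 3.14, 3.14, 3.14].

### API

Orientations are given as a unit quaternion [x, y, z, w].
In Python, from cell import env, cams, nets gives the robot as it stands. The module is installed in compiled form; this text tells all that it offers.
- The arm moves only by the tool step_arm, never from a script. Its argument "series" is text: rows parted by semicolons, each of 6 numbers parted by spaces: the shift along the world's x, y, z in m, then the turn, a rotation vector about the world's x, y, z in degrees. A call has 1 to 8 rows; each row shifts and turns the commanded pose from where the row before left it; what a row does not reach is not made up. A row lasts 1/10 s, in which the tool goes at most 50 mm and 8.59 degrees, less where a joint would pass 70% of its speed; a pose out of reach is approached as far as the arm can. A call is refused whole if a number of a shift passes 0.05 or a number of a turn 8.59, either way. A call with a gripper value outside its range is refused whole. "gripper" is the opening in per cent of the stroke, from 0 (shut) to 100 (fully open), set as the call begins (left out, the last holds). The fingers move at their own pace and stop on an object; "newtons" is the grip in N (left out, the last holds). Time passes only in rows, so rows that do not move let the fingers close. It gives the time, the measured TCP pose, the force and the opening at its end, in the units of the state.
- env.read_state(): the state, without advancing time (a new reading comes with each control period).
- cams.grab_frame(name): name is "scene" or "top"; returns (picture, depth): 480x640x3 uint8, red, green, blue; 480x640 float32, mm along the optical axis (not along the pixel's ray), 0 where there is no reading.
- cams.camera_info(name): a dict with "vfov" (degrees; the focal length in pixels is half the picture's height over the tangent of half this angle, whatever the lens; pixels are square), "cx", "cy" (the principal point, pixels), "distortion" ([k1, k2, p1, p2, k3] as OpenCV has them; the pictures are not rectified), "view" (4x4, takes a point from world to camera coordinates). Camera axes: x right, y up, looking along -z (the intrinsics and any distortion apply to the point x, -y, -z); pixel columns grow to the right and rows downward; lengths in mm; the calibration is good to about 2 mm. A picture is of the moment at which its call begins. camera_info takes no time and is no camera call.
- env.hand_in(): hands the job in, once; it reports no verdict.
Trained networks look in the newest picture that a camera, given by its name, has taken for a name from the list of things; names that differ only in an ending like _2 or _b are one class to them, and where a whole thing is asked for, a point or a joint stands for the part that bears it (a point fixed in the world has none). Each returns a list of dicts, best first, with "conf" (0 to 1); they miss things now and then, are a little off and sometimes report something else, mostly with a low value. They report only what shows in the picture. A call takes as long as a camera call.
- nets.outline_of(label, camera): "region" (480x640 bool, what is visible of it).
- nets.tip_of(label, camera): "xyz" ([x, y, z] in mm, in world coordinates, good to about 4 mm: a listed point, or the origin of a listed thing).
The state is a dict: "t": time; "q": joint angles; "joint_velocities": joint speeds; "tau": joint torques, N m; "position": TCP position; "tcp_rot": TCP orientation; "contact_force": force on the tool from outside, world axes, zero at the start; "moment": the same for the moment, N m; "finger_gap": opening from 0.0 (shut) to 1.0 (fully open).
Only numpy, scipy, OpenCV 4.12 (cv2) and the standard library are available. Lean on these libraries where they do the work, as an engineer would, in place of code of your own. Each camera call takes 0.05 s, during which the arm holds its last target.

## Working session

There is one attempt and no reset: what is moved stays moved. The work goes in short steps, Python scripts to look and compute and a tool call to move; the robot and the scene stay as the last step left them, time stands still between calls to the robot, and variables do not carry over. Pictures are saved under pics/ and viewed, and the job is handed in when it is done.

Besides the shell and the picture viewer there is one more tool, called after "Emit:" in YAML: its name, and indented under it one key for each argument. step_arm: Moves the arm, as the interface text tells. Its arguments: {"type":"object","properties":{"series":{"type":"string"},"gripper":{"type":"number"},"newtons":{"type":"number"}},"required":["series"]}

```bash
mkdir -p pics
cat > h.py <<'E'
import numpy as np, cv2
from cell import env,cams,nets
def save(n,img): cv2.imwrite('pics/'+n+'.png',img[:,:,::-1])
def K(c):
    i=cams.camera_info(c); f=240/np.tan(np.radians(i['vfov']/2))
    return np.array([[f,0,i['cx']],[0,f,i['cy']],[0,0,1.]]),np.array(i['distortion'],float),np.array(i['view'])
def unproj(c,u,v,d):
    k,D,V=K(c); p=cv2.undistortPoints(np.array([[[u,v]]],float),k,D)[0,0]
    pc=np.array([p[0]*d,-p[1]*d,-d,1]); return (np.linalg.inv(V)@pc)[:3]
def proj(c,P):
    k,D,V=K(c); P=np.atleast_2d(P); q=(V@np.c_[P,np.ones(len(P))].T).T[:,:3]*[1,-1,-1]
    return cv2.projectPoints(q,np.zeros(3),np.zeros(3),k,D)[0][:,0]
E
python3 - <<'E'
from h import *
s=env.read_state(); print(s['t'],s['position'],s['tcp_rot'],s['finger_gap'])
for c in ['scene','top']:
    p,d=cams.grab_frame(c); save(c+'0',p); np.save(c+'0d.npy',d)
    for l in ['fixture','front_edge','keeper','lid_pad','snap_hook','knob_hub','ball_a','ball_b','spool_mid','spray_mid','bin_mid','driver_grip']:
        r=nets.tip_of(l,c); print(c,l,[(np.round(x['xyz'],1).tolist(),round(x['conf'],2)) for x in r[:3]])
E
```

```text
0.0 [198.04376727 618.53697419 230.25537522] [ 1.54256000e-01  9.88030476e-01 -9.25451826e-04 -8.95901471e-05] 0.9990826423211548
scene fixture [([587.7, -38.9, -1.6], 0.82), ([517.3, -421.2, 12.5], 0.53)]
scene front_edge []
scene keeper []
scene lid_pad [([579.6, -37.7, 147.4], 0.78)]
scene snap_hook [([540.2, -29.4, 154.7], 0.63)]
scene knob_hub []
scene ball_a []
scene ball_b []
scene spool_mid [([622.6, 332.0, 24.0], 0.84)]
scene spray_mid []
scene bin_mid [([500.1, 367.7, 20.7], 0.95)]
scene driver_grip [([514.0, -418.8, 11.7], 0.58)]
top fixture [([588.7, -40.1, 5.3], 0.94)]
top front_edge [([477.7, -22.3, 61.2], 0.78)]
top keeper [([524.1, -28.1, 93.5], 0.45)]
top lid_pad [([578.6, -38.9, 153.1], 0.96)]
top snap_hook [([538.5, -29.9, 160.6], 0.8)]
top knob_hub [([501.3, -25.1, 34.5], 0.7)]
top ball_a [([424.6, -16.4, 33.6], 0.6)]
top ball_b [([424.6, -16.4, 33.6], 0.6)]
top spool_mid [([619.1, 325.6, 22.0], 0.88)]
top spray_mid [([636.7, -306.4, 82.4], 0.62)]
top bin_mid [([499.2, 372.3, 21.9], 0.96)]
top driver_grip [([516.1, -414.7, 10.9], 0.56)]
```

View pics/scene0.png

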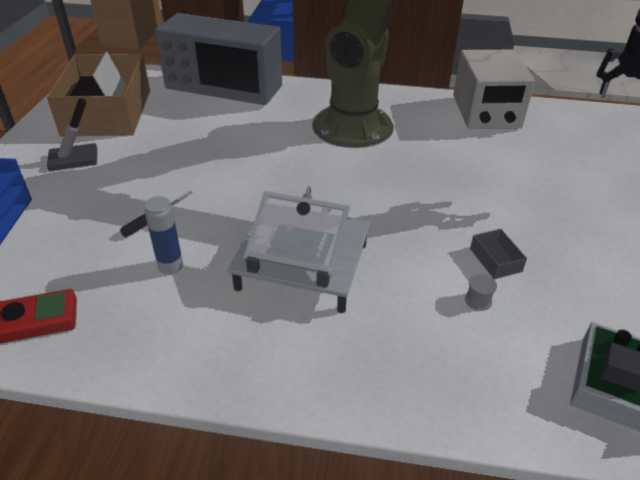

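View pics/top0.png

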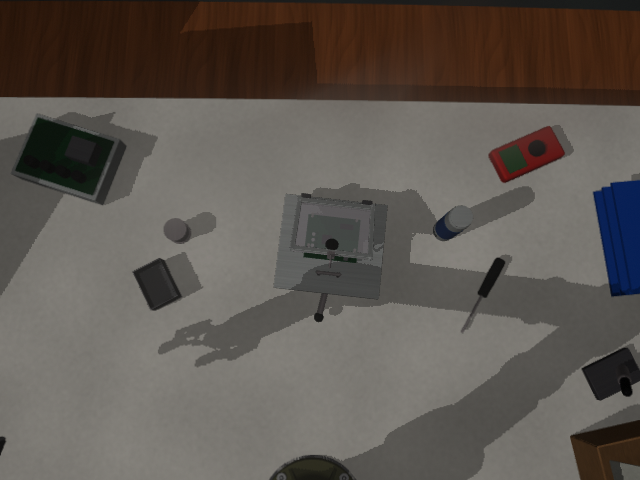

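Run:
```python
from h import *
import cv2
im=cv2.imread('pics/top0.png')
c=im[180:335,260:400]; cv2.imwrite('pics/crop0.png',cv2.resize(c,None,fx=4,fy=3.8*4/3.8*0.95,interpolation=cv2.INTER_CUBIC)[:600])
cv2.imwrite('pics/crop0.png',cv2.resize(c,(540,598),interpolation=cv2.INTER_CUBIC))
r=nets.outline_of('fixture','top')
m=r[0]['region'].astype(np.uint8); print(m.sum(), r[0]['conf'])
# points model
names={'fixture':(0,0,0),'front_edge':(-110,0,64),'keeper':(-67.5,0,92.5),'knob_hub':(-90,0,33)}
A=np.array([(0,0),(-110,0),(-67.5,0),(-90,0)],float)
B=np.array([(588.5,-39.8),(477.7,-22.3),(524.1,-28.1),(501.3,-25.1)])
from scipy.optimize import least_squares
f=lambda p:(np.c_[np.cos(p[2])*A[:,0],np.sin(p[2])*A[:,0]]+p[:2]-B).ravel()
s=least_squares(f,[588,-40,0]); print(s.x,np.round(s.fun,1))
# depth of plate top
d=np.load('top0d.npy')
k,D,V=K('top'); vv,uu=np.mgrid[180:335,260:400]
P=np.array([unproj('top',u,v,d[v,u]) for u,v in zip(uu.ravel(),vv.ravel())])
q=P[(P[:,2]>57)&(P[:,2]<70)]
print(len(q),cv2.minAreaRect(q[:,:2].astype(np.float32)),np.median(q[:,2]))
b=P[(P[:,2]>15)&(P[:,2]<48)&(P[:,0]<475)]; print(np.round(b,0)[:60].tolist())
```

```text
190 0.68
[ 5.88922481e+02 -3.94691329e+01 -1.59844412e-01] [ 0.4  0.3  2.6  0.3 -1.8 -0.6 -1.2 -0. ]Traceback (most recent call last):
  File "<stdin>", line 18, in <module>
  File "h.py", line 8, in unproj
    k,D,V=K(c); p=cv2.undistortPoints(np.array([[[u,v]]],float),k,D)[0,0]
          ~^^^
  File "h.py", line 5, in K
    i=cams.camera_info(c); f=240/np.tan(np.radians(i['vfov']/2))
ValueError: time passes only in moves, steps and waits
```

View pics/crop0.png

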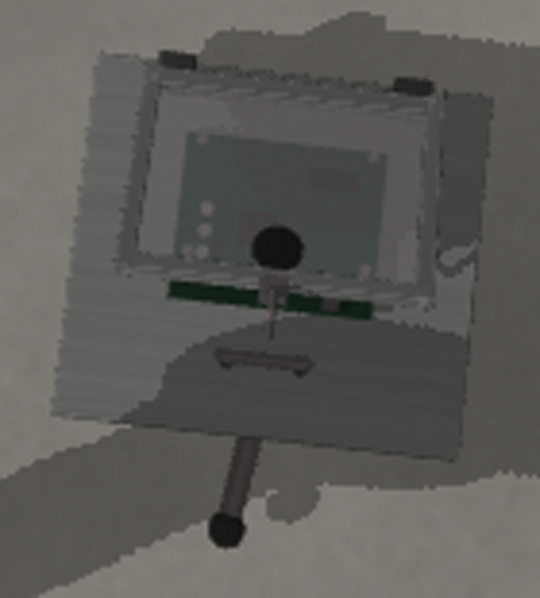

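```bash
cat > h.py <<'E'
import numpy as np, cv2
from cell import env,cams,nets
def save(n,img): cv2.imwrite('pics/'+n+'.png',img[:,:,::-1])
_c={}
def K(c):
    if c not in _c:
        i=cams.camera_info(c); f=240/np.tan(np.radians(i['vfov']/2))
        _c[c]=np.array([[f,0,i['cx']],[0,f,i['cy']],[0,0,1.]]),np.array(i['distortion'],float),np.array(i['view'])
    return _c[c]
def unproj(c,u,v,d):
    k,D,V=K(c); uv=np.c_[np.ravel(u),np.ravel(v)].astype(float); d=np.ravel(d)
    p=cv2.undistortPoints(uv[:,None],k,D)[:,0]
    pc=np.c_[p[:,0]*d,-p[:,1]*d,-d,np.ones(len(d))]; return (pc@np.linalg.inv(V).T)[:,:3]
def proj(c,P):
    k,D,V=K(c); P=np.atleast_2d(P).astype(float); q=(V@np.c_[P,np.ones(len(P))].T).T[:,:3]*[1,-1,-1]
    return cv2.projectPoints(q,np.zeros(3),np.zeros(3),k,D)[0][:,0]
E
python3 - <<'E'
from h import *
print(env.read_state()['t'])
d=np.load('top0d.npy'); vv,uu=np.mgrid[180:335,260:400]
P=unproj('top',uu,vv,d[180:335,260:400]); ok=d[180:335,260:400].ravel()>0
P=P[ok]; q=P[(P[:,2]>58)&(P[:,2]<69)]
print(len(q),cv2.minAreaRect(q[:,:2].astype(np.float32)),np.median(q[:,2]))
b=P[(P[:,2]>15)&(P[:,2]<52)&(P[:,0]<475)&(P[:,1]<40)]; print(len(b),np.round(b,0)[::6].tolist())
# pad
m=(np.hypot(P[:,0]-579,P[:,1]+38)<12); print(np.median(P[m],0))
E
```

```text
1.35
4934 ((587.6724243164062, -34.253936767578125), (240.4343719482422, 220.53285217285156), 84.13420104980469) 63.402825934722046
177 [[473.0, -13.0, 38.0], [471.0, -13.0, 37.0], [469.0, -11.0, 30.0], [469.0, -25.0, 32.0], [466.0, -22.0, 37.0], [464.0, -22.0, 37.0], [462.0, -22.0, 34.0], [459.0, -20.0, 37.0], [457.0, -18.0, 41.0], [455.0, -18.0, 38.0], [452.0, -18.0, 39.0], [450.0, -16.0, 36.0], [448.0, -13.0, 38.0], [445.0, -13.0, 39.0], [443.0, -13.0, 36.0], [441.0, -11.0, 41.0], [439.0, -9.0, 34.0], [436.0, -9.0, 42.0], [434.0, -7.0, 40.0], [431.0, -2.0, 43.0], [432.0, -16.0, 32.0], [429.0, -9.0, 40.0], [427.0, -4.0, 47.0], [425.0, 2.0, 40.0], [425.0, -11.0, 40.0], [422.0, -4.0, 44.0], [420.0, 2.0, 36.0], [420.0, -11.0, 40.0], [418.0, -7.0, 41.0], [416.0, -7.0, 38.0]]
[578.07183564 -38.29355672 149.05316328]
```

Run:
```python
from h import *
im=cv2.imread('pics/top0.png')
def W(p,cx,cy,yaw):
    p=np.atleast_2d(p); c,s=np.cos(yaw),np.sin(yaw)
    return np.c_[cx+c*p[:,0]-s*p[:,1],cy+s*p[:,0]+c*p[:,1],p[:,2]]
out=[]
for h in [(587.7,-34.3,-.1024),(588.9,-39.5,-.16)]:
    big=cv2.resize(im[180:335,260:400],None,fx=3.8,fy=3.8,interpolation=cv2.INTER_NEAREST)
    T=lambda P:((proj('top',W(P,*h))-[260,180]+.5)*3.8)
    t=.42
    pl=[(-110,-120,64),(-110,120,64),(110,120,64),(110,-120,64)]
    cv2.polylines(big,[T(pl).astype(int)],1,(0,0,255),1)
    pts=[(-67.5,-25,92.5),(-67.5,25,92.5),(-90,0,33),(95-122*np.cos(t)+12*np.sin(t),0,88+122*np.sin(t)+12*np.cos(t)),(-110,0,64)]
    for p in T(pts): cv2.circle(big,tuple(p.astype(int)),4,(0,255,255),1)
    out.append(big)
    b=unproj('top',[318.5],[317],[1]); 
cv2.imwrite('pics/ov0.png',cv2.resize(np.hstack(out),(800,443)))
k,D,V=K('top'); C=np.linalg.inv(V)[:3,3]; print('cam',C)
for uv,z in [((318.5,317),33),((332,244),149)]:
    r=unproj('top',[uv[0]],[uv[1]],[100.])[0]-C; print(C+r*(z-C[2])/r[2])
```

```text
cam [ 393.44192349    1.80901833 1274.97777492]
[424.94828156  -7.86232196  33.        ]
[576.48776654 -34.16365915 149.        ]
```

View pics/ov0.png

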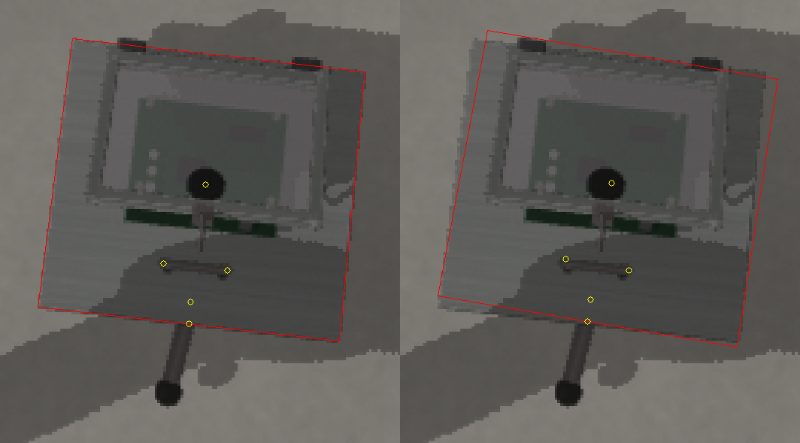

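Emit:
step_arm:
  series: "0.02 -0.034 0 0 0 1.5;0.02 -0.034 0 0 0 1.5;0.02 -0.034 0 0 0 1.5;0.02 -0.034 0 0 0 1.5;0.02 -0.034 0 0 0 1.5;0.02 -0.034 0 0 0 1.5;0.02 -0.034 0 0 0 1.5;0.02 -0.034 0 0 0 1.3"
  gripper: 0
  newtons: 40

```text
t: 2.15
position: [358.9, 345.6, 231.6]
tcp_rot: [0.051, 0.999, 0.0, 0.0]
contact_force: [-0.0, -0.5, -0.9]
finger_gap: 0.0
```

Emit:
step_arm:
  series: "0.022 -0.038 0 0 0 0;0.022 -0.038 0 0 0 0;0.022 -0.038 0 0 0 0;0.022 -0.038 0 0 0 0;0.022 -0.038 0 0 0 0;0.022 -0.038 0 0 0 0;0.022 -0.038 0 0 0 0;0.022 -0.038 0 0 0 0"

```text
t: 2.95
position: [534.9, 41.5, 231.8]
tcp_rot: [0.052, 0.999, 0.0, 0.001]
contact_force: [0.3, 0.3, 0.3]
finger_gap: -0.004
```

Emit:
step_arm:
  series: "0.021 -0.038 0 0 0 0;0.021 -0.038 -0.02 0 0 0;0 0 -0.02 0 0 0;0 0 -0.015 0 0 0;0 0 0 0 0 0"

```text
t: 3.45
position: [574.5, -31.7, 173.9]
tcp_rot: [0.051, 0.999, 0.0, -0.002]
contact_force: [-0.5, -0.5, -0.2]
finger_gap: -0.002
```

Emit:
step_arm:
  series: "0 0 -0.01 0 0 0;-0.001 0 -0.008 0 0 0;-0.002 0 -0.006 0 0 0;-0.003 0 -0.006 0 0 0;-0.003 0.001 -0.006 0 0 0;-0.002 0 -0.005 0 0 0"

```text
t: 4.05
position: [565.0, -31.7, 135.1]
tcp_rot: [0.052, 0.999, 0.0, 0.0]
contact_force: [0.3, 0.3, 0.8]
finger_gap: 0.0
```

Emit:
step_arm:
  series: "-0.001 0 -0.006 0 0 0;-0.001 0 -0.006 0 0 0;-0.001 0 -0.006 0 0 0;-0.001 0.001 -0.005 0 0 0;0 0 0 0 0 0"

```text
t: 4.55
position: [561.1, -31.8, 112.3]
tcp_rot: [0.052, 0.999, -0.0, -0.0]
contact_force: [-1.1, -1.7, 1.8]
finger_gap: 0.002
```

Run:
```python
from h import *
p,d=cams.grab_frame('scene'); save('s1',p); big=cv2.resize(p[140:320,210:400],None,fx=3.3,fy=3.3,interpolation=cv2.INTER_CUBIC); save('s1c',big)
```

```text
(no output)
```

View pics/s1c.png

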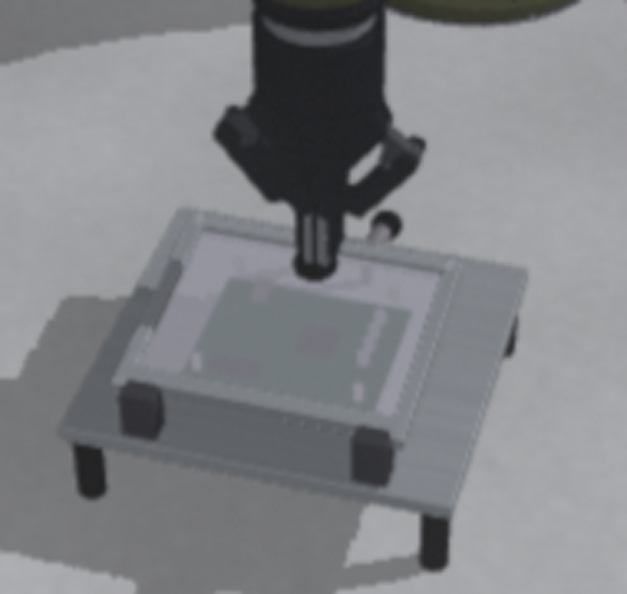

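The fingertips sit squarely on the pad (crop around 315,265) and the lid is almost level. I'll press on to the stop.

Emit:
step_arm:
  series: "-0.001 0 -0.004 0 0 0;0 0 -0.004 0 0 0;0 0 -0.004 0 0 0;0 0 -0.002 0 0 0;0 0 0 0 0 0"

```text
t: 5.1
position: [560.2, -31.3, 100.0]
tcp_rot: [0.052, 0.999, 0.0, -0.0]
contact_force: [-6.0, -0.3, 14.9]
finger_gap: -0.002
```

Emit:
step_arm:
  series: "0 0 -0.002 0 0 0;0 0 -0.002 0 0 0;0 0 0 0 0 0;0 0 0 0 0 0"

```text
t: 5.5
position: [560.3, -31.3, 99.7]
tcp_rot: [0.052, 0.999, 0.001, -0.0]
contact_force: [-15.1, -0.6, 38.7]
finger_gap: 0.002
```

Run:
```python
from h import *
print(env.read_state()['contact_force'],env.read_state()['position'])
for c in ['scene','top']:
  p,d=cams.grab_frame(c); np.save(c+'2d.npy',d); a=(140,320,210,400) if c=='scene' else (180,335,260,400)
  save(c+'2c',cv2.resize(p[a[0]:a[1],a[2]:a[3]],None,fx=3.3,fy=3.3,interpolation=cv2.INTER_CUBIC))
```

```text
[-15.06061798  -0.60568335  38.74652441] [560.25371898 -31.28975517  99.67814588]
```

View pics/top2c.png

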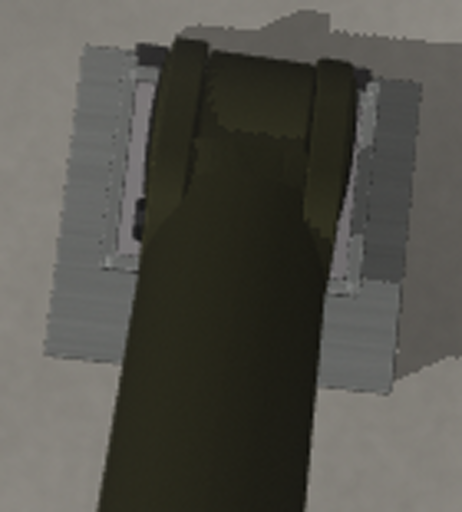

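Emit:
step_arm:
  series: "0 0 0.005 0 0 0;0 0 0.015 0 0 0;0 0 0.03 0 0 0;-0.02 0.01 0.03 0 0 0;-0.03 0.016 0 0 0 0;-0.03 0.016 0 0 0 0;-0.025 0.012 0 0 0 0;0 0 0 0 0 0"

```text
t: 6.4
position: [452.6, 25.2, 174.2]
tcp_rot: [0.05, 0.999, 0.001, -0.001]
contact_force: [0.8, -0.7, -0.4]
finger_gap: 0.001
```

Run:
```python
from h import *
for c in ['scene','top']:
  p,d=cams.grab_frame(c); np.save(c+'3d.npy',d); a=(140,320,210,400) if c=='scene' else (180,335,260,400)
  save(c+'3c',cv2.resize(p[a[0]:a[1],a[2]:a[3]],None,fx=3.3,fy=3.3,interpolation=cv2.INTER_CUBIC))
  for l in ['lid_pad','snap_hook','ball_a']:
        r=nets.tip_of(l,c); print(c,l,[(np.round(x['xyz'],1).tolist(),round(x['conf'],2)) for x in r[:3]])
```

```text
scene lid_pad [([564.1, -37.8, 98.0], 0.85)]
scene snap_hook [([529.9, -30.2, 86.9], 0.87)]
scene ball_a [([424.9, -9.3, 31.1], 0.52), ([516.7, -421.5, 11.8], 0.4)]
top lid_pad [([562.5, -36.7, 104.6], 0.91)]
top snap_hook [([524.3, -28.5, 88.1], 0.95)]
top ball_a []
```

View pics/top3c.png

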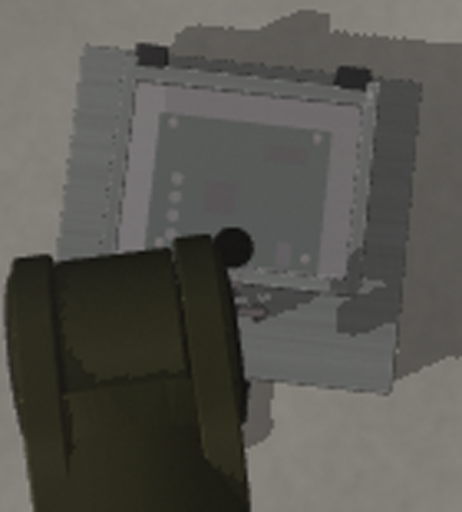

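View pics/scene3c.png

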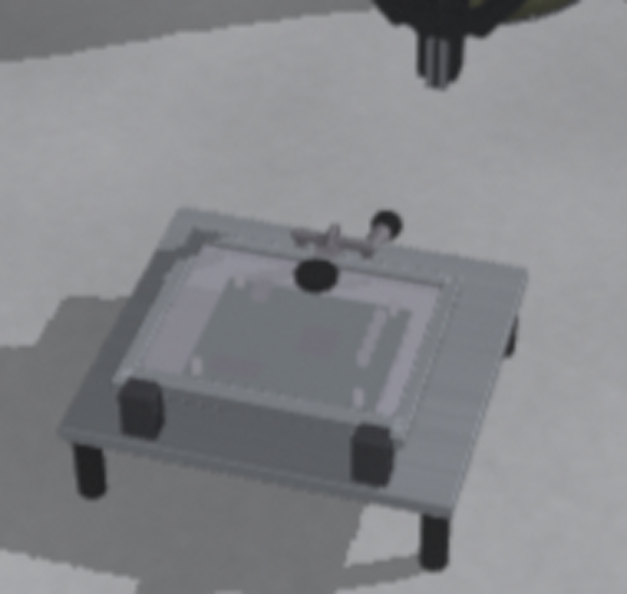

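Run:
```python
from h import *
for c,ctr in [('scene',(210+316/3.3,140+275/3.3)),('top',(260+234/3.3,180+246/3.3))]:
  d=np.load(c+'3d.npy'); u,v=map(int,ctr); U,Vv=np.meshgrid(range(u-2,u+3),range(v-1,v+3))
  P=unproj(c,U,Vv,d[Vv,U]); print(c,np.median(P,0))
d=np.load('scene3d.npy'); U,Vv=np.meshgrid(range(280,345),range(212,260))
P=unproj('scene',U,Vv,d[Vv,U]); 
# lid glass / frame: tester-frame x vs z
c,s=np.cos(-.1024),np.sin(-.1024); R=P[:,:2]-[587.7,-34.3]; x=R[:,0]*c+R[:,1]*s; y=-R[:,0]*s+R[:,1]*c
for a in range(-50,100,15):
  m=(x>a)&(x<a+15)&(abs(y)<88); print(a,m.sum(),np.percentile(P[m,2],[50,75,90]) if m.sum() else '')
```

```text
scene [566.39883433 -34.07948252 101.66696649]
top [560.73585309 -31.4715035   98.9304031 ]
-50 313 [ 98.63145355 100.0884885  101.05301439]
-35 339 [ 96.13846777  98.18731562 101.69409792]
-20 356 [ 95.74545838  97.20663721 100.0772663 ]
-5 354 [95.68580444 96.81248614 97.92732749]
10 332 [95.67265553 96.74171754 98.19386167]
25 340 [95.69770149 96.92220601 98.17104243]
40 324 [95.76957998 96.90735268 98.08066577]
55 275 [95.76344365 97.06062515 98.29734264]
70 99 [96.01698132 96.85699592 97.68183842]
85 17 [ 99.43423479 100.30945676 102.01149149]
```

Emit:
step_arm:
  series: "0 0 -0.035 0 0 0;0 0 -0.035 0 0 0;0 0 -0.035 0 0 0;0 0 -0.025 0 0 0;0 0 -0.015 0 0 0;0 0 -0.007 0 0 0;0 0 0 0 0 0"

```text
t: 7.5
position: [454.8, 22.6, 21.6]
tcp_rot: [0.052, 0.999, -0.001, -0.001]
contact_force: [-0.4, 0.7, -0.1]
finger_gap: 0.0
```

Emit:
step_arm:
  series: "-0.002 -0.008 0 0 0 0;-0.003 -0.008 0 0 0 0;-0.004 -0.008 0 0 0 0;-0.003 -0.008 0 0 0 0;-0.002 -0.008 0 0 0 0;0 -0.008 0 0 0 0"

```text
t: 8.1
position: [441.0, -25.1, 22.6]
tcp_rot: [0.052, 0.999, 0.001, 0.0]
contact_force: [0.4, 2.1, 0.9]
finger_gap: 0.001
```

Emit:
step_arm:
  series: "0.001 -0.008 0 0 0 0;0.002 -0.008 0 0 0 0;0.003 -0.008 0 0 0 0;0.004 -0.008 0 0 0 0;0.004 -0.007 0 0 0 0;0 0 0 0 0 0"

```text
t: 8.7
position: [455.2, -65.7, 22.1]
tcp_rot: [0.053, 0.999, -0.001, -0.0]
contact_force: [-0.1, 0.3, -0.1]
finger_gap: -0.003
```

Run:
```python
from h import *
for c in ['scene','top']:
  p,d=cams.grab_frame(c); np.save(c+'4d.npy',d); a=(140,320,210,400) if c=='scene' else (180,335,260,400)
  save(c+'4c',cv2.resize(p[a[0]:a[1],a[2]:a[3]],None,fx=3.3,fy=3.3,interpolation=cv2.INTER_CUBIC))
```

```text
(no output)
```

View pics/top4c.png

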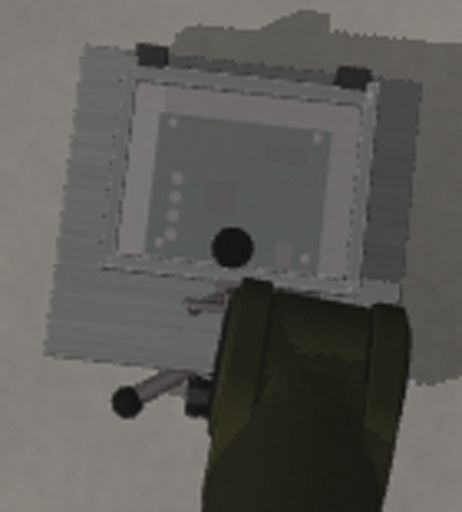

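View pics/scene4c.png

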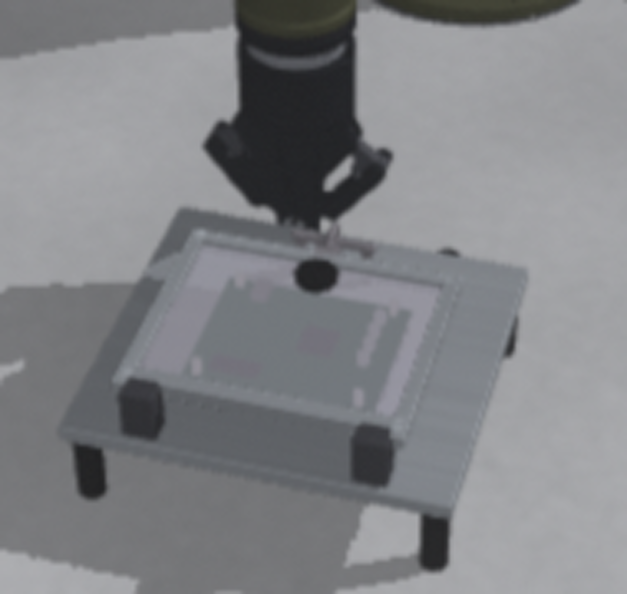

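Ball b is out on the left (top crop 127,402). I'll locate it, then go round to its left side.

Run:
```python
from h import *
k,D,V=K('top'); C=np.linalg.inv(V)[:3,3]
r=unproj('top',[260+127/3.3-.5],[180+402/3.3-.5],[100.])[0]-C; p=C+r*(33-C[2])/r[2]
c,s=np.cos(-.1024),np.sin(-.1024); R=p[:2]-[498.2,-25.1]; t=np.array([R[0]*c+R[1]*s,-R[0]*s+R[1]*c])
print(p,t,np.hypot(*t),np.arctan2(t[1],-t[0]),'q',.61+2.09-np.arctan2(t[1],-t[0]))
def W(x,y): return (498.2+.9948*x+.1022*y,-25.1-.1022*x+.9948*y)
for f in [(-42,92),(-44,80),(-55,25)]: print(f,W(*f))
```

```text
[460.37596426  39.86756854  33.        ] [-44.2669608   60.76083298] 75.17607759439204 0.9411688416063302 q 1.7588311583936695
(-42, 92) (465.8208, 70.714)
(-44, 80) (462.60479999999995, 58.9808)
(-55, 25) (446.041, 5.390999999999998)
```

Emit:
step_arm:
  series: "0 0.002 0.01 0 0 0;0 0 0.025 0 0 0;0 0 0.025 0 0 0;0.002 0.035 0 0 0 0;0.002 0.035 0 0 0 0;0.002 0.035 0 0 0 0;0.002 0.033 0 0 0 0;0 0 0 0 0 0"

```text
t: 9.6
position: [463.5, 81.3, 83.4]
tcp_rot: [0.048, 0.999, 0.001, 0.001]
contact_force: [-0.4, -0.4, 0.3]
finger_gap: -0.002
```

Emit:
step_arm:
  series: "0 0 -0.02 0 0 0;0 0 -0.02 0 0 0;0 0 -0.015 0 0 0;0 0 -0.005 0 0 0;0 0 0 0 0 0"

```text
t: 10.1
position: [462.9, 75.6, 22.3]
tcp_rot: [0.052, 0.999, -0.0, -0.0]
contact_force: [-0.5, 0.4, 0.1]
finger_gap: 0.002
```

Emit:
step_arm:
  series: "-0.003 -0.01 0 0 0 0;-0.004 -0.009 0 0 0 0;-0.004 -0.009 0 0 0 0;-0.004 -0.009 0 0 0 0;-0.003 -0.009 0 0 0 0;-0.001 -0.008 0 0 0 0;0 0 0 0 0 0"

```text
t: 10.8
position: [444.2, 20.9, 23.0]
tcp_rot: [0.053, 0.999, 0.0, 0.001]
contact_force: [-0.1, 0.1, 0.1]
finger_gap: 0.002
```

Emit:
step_arm:
  series: "0 -0.006 0 0 0 0;0.001 -0.005 0 0 0 0;0 -0.002 0 0 0 0;0 0 0 0 0 0"

```text
t: 11.2
position: [445.4, 8.4, 22.5]
tcp_rot: [0.052, 0.999, -0.0, 0.0]
contact_force: [0.1, 1.4, 1.3]
finger_gap: 0.005
```

Emit:
step_arm:
  series: "0 -0.002 0 0 0 0;0 -0.002 0 0 0 0;0 0 0 0 0 0"

```text
t: 11.5
position: [444.9, 5.0, 22.2]
tcp_rot: [0.052, 0.999, -0.0, -0.0]
contact_force: [-1.3, 2.1, 1.0]
finger_gap: -0.001
```

Emit:
step_arm:
  series: "0 -0.002 0 0 0 0;0 -0.001 0 0 0 0;0 0 0 0 0 0"

```text
t: 11.8
position: [444.9, 4.4, 22.3]
tcp_rot: [0.051, 0.999, 0.001, -0.0]
contact_force: [-1.7, 8.3, 1.8]
finger_gap: 0.002
```

Emit:
step_arm:
  series: "0 -0.002 0 0 0 0;0 -0.001 0 0 0 0;0 0 0 0 0 0"

```text
t: 12.1
position: [444.8, 4.0, 22.4]
tcp_rot: [0.051, 0.999, 0.003, -0.001]
contact_force: [-2.8, 14.0, 1.8]
finger_gap: -0.001
```

Emit:
step_arm:
  series: "0 -0.001 0 0 0 0;0 0 0 0 0 0;0 0 0 0 0 0;0 0 0 0 0 0"

```text
t: 12.5
position: [444.8, 3.9, 22.4]
tcp_rot: [0.051, 0.999, 0.003, -0.001]
contact_force: [-1.7, 16.6, 2.1]
finger_gap: -0.003
```

Emit:
step_arm:
  series: "0 0.008 0 0 0 0;0 0.012 0 0 0 0;0 0.01 0.015 0 0 0;0 0 0.04 0 0 0;0 0.03 0.04 0 0 0;0 0.04 0.03 0 0 0;0 0.04 0.02 0 0 0;0 0.04 0 0 0 0"

```text
t: 13.3
position: [447.5, 180.1, 171.0]
tcp_rot: [0.052, 0.999, 0.002, 0.003]
contact_force: [1.4, 0.1, -0.8]
finger_gap: 0.001
```

Emit:
step_arm:
  series: "0 0.04 0.02 0 0 0;0 0.04 0 0 0 0;0 0.04 0 0 0 0;0 0 0 0 0 0"

```text
t: 13.7
position: [443.6, 304.3, 186.9]
tcp_rot: [0.048, 0.999, 0.001, 0.0]
contact_force: [0.1, 1.1, -0.1]
finger_gap: 0.002
```

Run:
```python
from h import *
for c in ['scene','top']:
  p,d=cams.grab_frame(c); np.save(c+'5d.npy',d); save(c+'5',p); a=(140,320,210,400) if c=='scene' else (180,335,260,400)
  save(c+'5c',cv2.resize(p[a[0]:a[1],a[2]:a[3]],None,fx=3.3,fy=3.3,interpolation=cv2.INTER_CUBIC))
  for l in ['spool_mid','spray_mid','bin_mid','driver_grip','lid_pad','snap_hook','ball_b']:
        r=nets.tip_of(l,c); print(c,l,[(np.round(x['xyz'],1).tolist(),round(x['conf'],2)) for x in r[:3]])
print(env.read_state()['contact_force'],env.read_state()['t'])
```

```text
scene spool_mid [([623.1, 328.9, 23.0], 0.62)]
scene spray_mid [([638.0, -311.8, 81.8], 0.58)]
scene bin_mid [([503.5, 367.5, 20.0], 0.89), ([639.2, -312.6, 81.4], 0.32), ([621.3, 330.8, 24.6], 0.16)]
scene driver_grip [([515.8, -419.9, 13.2], 0.83)]
scene lid_pad [([563.0, -36.2, 99.0], 0.84)]
scene snap_hook [([524.0, -26.3, 85.7], 0.89)]
scene ball_b [([422.8, -12.5, 31.9], 0.58)]
top spool_mid [([621.8, 326.8, 23.3], 0.73), ([421.7, -10.3, 32.2], 0.3)]
top spray_mid [([638.4, -310.1, 82.3], 0.86)]
top bin_mid [([500.6, 370.7, 21.6], 0.68), ([591.0, -35.9, 1.0], 0.6), ([525.0, -29.2, 92.1], 0.31)]
top driver_grip [([518.3, -415.6, 13.6], 0.95), ([621.9, 328.3, 25.0], 0.46)]
top lid_pad [([560.6, -35.0, 102.5], 0.6), ([477.9, -25.6, 64.5], 0.4)]
top snap_hook [([523.4, -25.2, 90.9], 0.87), ([618.0, 330.2, 23.4], 0.15)]
top ball_b [([422.5, -10.5, 35.3], 0.59)]
[ 1.26571913 -0.25352136  0.5235688 ] 14.5
```

View pics/top5c.png

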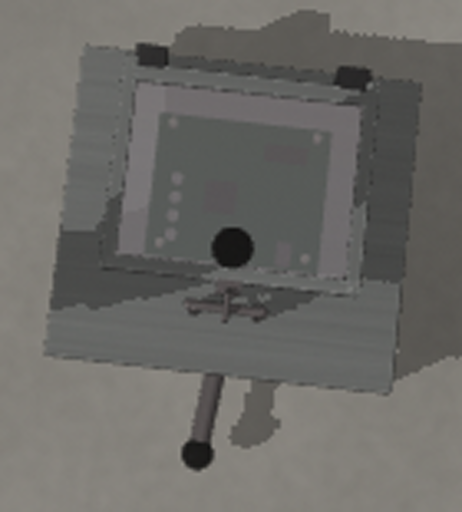

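View pics/scene5c.png

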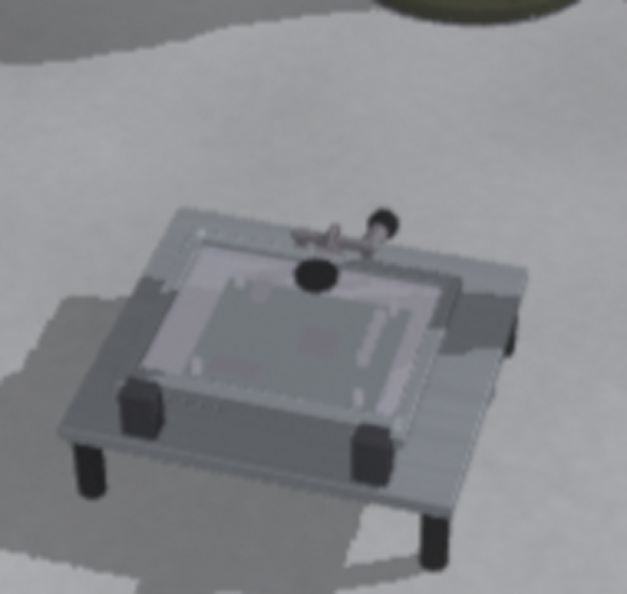

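Run:
```python
from h import *
k,D,V=K('top'); C=np.linalg.inv(V)[:3,3]
p5=cv2.imread('pics/top5.png',0)
roi=p5[308:326,308:332]; m=roi<45; vv,uu=np.nonzero(m); u,v=uu.mean()+308,vv.mean()+308
for uv in [(u,v),(260+198/3.3-.5,180+454/3.3-.5)]:
  r=unproj('top',[uv[0]],[uv[1]],[100.])[0]-C; p=C+r*(33-C[2])/r[2]
  c,s=np.cos(-.1024),np.sin(-.1024); R=p[:2]-[498.2,-25.1]; t=np.array([R[0]*c+R[1]*s,-R[0]*s+R[1]*c])
  a=np.arctan2(t[1],-t[0]); print(uv,p,np.hypot(*t),a,'q',.61+2.09-a)
for c,ctr in [('scene',(210+316/3.3,140+275/3.3)),('top',(260+234/3.3,180+246/3.3))]:
  d=np.load(c+'5d.npy'); u,v=map(int,ctr); U,Vv=np.meshgrid(range(u-2,u+3),range(v-1,v+3))
  P=unproj(c,U,Vv,d[Vv,U]); print(c,np.median(P,0))
```

```text
(np.float64(319.42105263157896), np.float64(317.280701754386)) [424.32885288  -9.9863869   33.        ] 75.40137716067821 0.09940919475727998 q 2.6005908052427196
(319.5, 317.0757575757576) [424.79780292 -10.16327555  33.        ] 74.90653024353597 0.09835052270251918 q 2.6016494772974808
scene [567.68018226 -33.59163246 101.81576272]
top [559.83754591 -31.36558476  99.47913137]
```

```bash
python3 -c "
from cell import env
print(env.hand_in()); print(env.read_state()['t'])"
```

```text
the job is handed in; nothing more can be done
None
the job is handed in; nothing more can be done
```

The lid is down and appears latched, and the knob is at its stop. I handed the job in at about 14.5 s, with the arm clear of everything.

- **Lid:** I pressed the pad with shut fingertips, following its arc down to the hard stop, where the force reached about 39 N at a tip height of 99.7 mm. After letting go, and again at the end, the pad measured 99 to 102 mm high, where 100 mm is fully shut. The hook's gate is too small to see in the pictures, so I infer it is shut from the lid reaching its stop and not springing back.
- **Knob:** I pushed arm a round to about 1.76 rad, then went to the left of arm b and pushed it on. The force rose from 2 to 17 N with almost no further movement, which is the stop. The last picture puts the knob at 2.60 rad.
- **Bystanders:** The spool, screwdriver, spray can and parts bin were all found again within 6 mm of where they started, about the accuracy of the networks.

One early disagreement: the networks' points put the tester about 5 mm and 0.06 rad off from the depth outline of its plate. I used the outline, because it matched the picture when overlaid.

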